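Stack the lens cases

ROBOT

A 7-joint arm with a two-finger parallel gripper is mounted at the origin on the work surface. World frame = base frame: x ahead of the robot, y to its left, z up, the work surface at z = 0. Lengths are in m, angles in rad, forces in N, time in s.
With the tool pointing down it reaches from about 0.425 to 0.875 m from the base axis. Payload 4.7 kg.
Tool frame: the origin (TCP) lies midway between the tips of the shut fingers; the grasp point (between the pads) lies 19 mm behind it; z points along the fingers, y is the direction in which the jaws open and shut (so a half turn about z gives the same grasp; the last joint's range is limited). The gripper opens to 87 mm and grips with 3 to 60 N. Pads are 19 mm wide; open, the fingers measure 117 mm over their backs; the gripper's body (75 mm by 190 mm) begins 51 mm behind the grasp point.
Start: joints at [-1.208, 0.321, -0.07, 1.45, 0.023, 1.371, -0.057], TCP at [0.222, 0.611, 0.201] pointing down, gripper open.
Joint ranges: [-2.86, 2.86], [-0.3, 2.09], [-1.38, 1.24], [0.06, 2.45], [-1.56, 4.7], [0.09, 2.05], [-2.69, 2.69]. Speed limits (rad/s): [2.57, 2.57, 3.14, 3.14, 3.14, 3.14, 3.14].

INTERFACE

Orientations are given as a rotation vector (axis times angle).
In Python, from bench import get_state, eyes, job gives the robot as it stands. The module is installed in compiled form; this text tells all that it offers.
- The arm moves only by the shell command python3 -m jog 'ROWS' [FORCE]. ROWS is JSON, a list that holds one entry, the list of rows, each a list of 5 numbers: the opening, from 0 (shut) to 1 (fully open), then the shift along the tool's x, y, z in units of 40 mm (1.0 is 40 mm), then the turn about the tool's z in units of 5 degrees (1.0 is 5 degrees). In form: [[[jaw, dx, dy, dz, turn], ...]]. A call has 1 to 10 rows; each row shifts and turns the commanded pose from where the row before left it, along the tool's axes as they then stand; what a row does not reach is not made up. A row lasts 1/8 s, in which the tool goes at most 62.5 mm and 10.7 degrees, less where a joint would pass 70% of its speed; a pose out of reach is approached as far as the arm can. A call is refused whole if a number of a shift passes 1 or a number of a turn 1, either way. A call with a gripper value outside its range is refused whole. The fingers move at their own pace and stop on an object; FORCE is the grip in N (left out, the last holds). Time passes only in rows, so rows that do not move let the fingers close. It gives the time, the measured TCP pose, the force and the opening at its end, in the units of the state.
- get_state(): the state, without advancing time (a new reading comes with each control period).
- eyes.get_image(name): name is "scene" or "top" or "wrist"; returns (picture, depth): 384x512x3 uint8, red, green, blue; 384x512 float32, m along the optical axis (not along the pixel's ray), 0 where there is no reading.
- eyes.camera_params(name): a dict with "camera_matrix" (3x3 intrinsics, pixels), "pose" (4x4, takes a point from camera to world coordinates); the wrist camera has in their place "mount" (4x4, takes a point from camera to tool coordinates, whose origin is the TCP and whose axes are the flange's). Camera axes: x right, y down, z forward; pixel columns grow to the right and rows downward; lengths in m; the calibration is good to about 2 mm. A picture is of the moment at which its call begins: read the wrist's pose just before it. camera_params takes no time and is no camera call.
- job.close_job(): hands the job in, once; it reports no verdict.
The state is a dict: "time": time; "joint_positions": joint angles; "qd": joint speeds; "joint_torque": joint torques, N m; "position": TCP position; "tool_rot": TCP orientation; "ft_force": force on the tool from outside, world axes, zero at the start; "torque": the same for the moment, N m; "grip_width": opening from 0.0 (shut) to 1.0 (fully open).
Only numpy, scipy, OpenCV 4.12 (cv2) and the standard library are available. Lean on these libraries where they do the work, as an engineer would, in place of code of your own. Each camera call takes 0.05 s, during which the arm holds its last target. There are 200 camera calls.

TASK

A brass weight has been left standing on one of the three flat wooden lens cases. Take it off and stand it upright in the empty shallow grey tray, then stack the other two cases squarely on top of that case, where it lies, with the sides and ends of all three flush and their lids up. Leave the other things on the bench where they are.

Things in the scene. Friction and masses are not known exactly. Their poses are not given: they have to be found in the camera images.
- case_base: closed flat wooden lens case with a blank paper label in the middle of its lid, rigid, 110 long (its x) x 50 wide (its y) x 26 high, about 0.16 kg; all three cases are alike and either end may point forward. Grip it across the 50 mm width. Origin: centre of its underside; z up. This is the case with the brass weight on its lid at the start, the bottom of the pile. Lies flat on the bench.
- case_a: closed flat wooden lens case with a blank paper label in the middle of its lid, rigid, 110 long (its x) x 50 wide (its y) x 26 high, about 0.16 kg; all three cases are alike and either end may point forward. Grip it across the 50 mm width. Origin: centre of its underside; z up. One of the two to be stacked, in either order; lies flat on the bench at the start.
- case_b: closed flat wooden lens case with a blank paper label in the middle of its lid, rigid, 110 long (its x) x 50 wide (its y) x 26 high, about 0.16 kg; all three cases are alike and either end may point forward. Grip it across the 50 mm width. Origin: centre of its underside; z up. The other of the two to be stacked; lies flat on the bench at the start.
- weight: round brass laboratory weight, about 0.3 kg: body 34 in diameter up to 36 high, then a neck and a knob 20 in diameter (49 to 55 high), 58 high in all. Stands upright near the middle of the lid of case_base at the start. Origin: centre of its underside; z is its axis, up.
- tray_in (a point): centre of the inner floor (4 above the bench) of the shallow open grey plastic tray, fixed to the bench, empty: outside 140 (its x) x 110 (its y) x 20 high, walls 4 thick, so 132 x 102 inside and 16 deep. z up.
- tin: bystander: closed grey-green painted tin box, 93 (x) x 73 (y) x 40 high, loose on the bench. Origin: centre of its underside.
- magnet: bystander: red horseshoe magnet lying flat, 60 x 52 x 12 high, loose on the bench. Origin: middle of its underside.
- pulley: bystander: aluminium pulley wheel lying flat, 52 in diameter, 20 high, loose on the bench. Origin: centre of its underside.
Not all that is in view belongs to the job. Of the things shaped like the weight, the brass one is meant.

How it is judged:
On the way:
1. the brass weight stands upright in the tray (x of weight in the frame of tray_in between -0.053 and 0.053 m and y of weight in the frame of tray_in between -0.038 and 0.038 m and z of weight in the frame of tray_in between -0.004 and 0.005 m and angle between weight's own z axis and vertical below 0.1 rad and linear speed of weight below 0.02 m/s), for 0.2 s.
At the end, for the whole second after the job is handed in: Weight upright (0.1 rad) on the tray floor. case_base flat on the bench, within 40 mm of its start; the other two cases on it in either order, lids up and flat (0.06 rad); centres of any two of the three within 10 mm horizontally, long sides parallel within 0.14 rad (either end). All at rest (all of step 1 and ((z of case_a in the frame of case_base between 0.021 and 0.031 m and z of case_b in the frame of case_base between 0.047 and 0.057 m) or (z of case_b in the frame of case_base between 0.021 and 0.031 m and z of case_a in the frame of case_base between 0.047 and 0.057 m)) and horizontal distance between case_base and case_a below 0.01 m and angle between the x axis of case_base and the x axis of case_a, either way round below 0.14 rad and horizontal distance between each of case_base, case_a and case_b below 0.01 m and angle between the x axis of each of case_base, case_a and the x axis of case_b, either way round below 0.14 rad and angle between each of case_base, case_a, case_b's own z axis and vertical below 0.06 rad and linear speed of each of case_base, case_a, case_b below 0.02 m/s and height (world z) of case_base below 0.005 m and distance of case_base from where it was at the start of the episode below 0.04 m); the robot touches nothing.
It fails at once if the tin is moved more than 30 mm (distance of tin from where it was at the start of the episode above 0.03 m).
It fails at once if the magnet is moved more than 30 mm (distance of magnet from where it was at the start of the episode above 0.03 m).
It fails at once if the pulley is moved more than 30 mm (distance of pulley from where it was at the start of the episode above 0.03 m).
It also fails if it takes over 72 s, if anything falls off the work surface, if the arm or the gripper's body presses on something with over 40 N, if the wrist force passes 120 N, or if a joint passes its speed limit or range.

## Working session

There is one attempt and no reset: what is moved stays moved. The work goes in short steps, Python scripts to look and compute and a shell command to move; the robot and the scene stay as the last step left them, time stands still between calls to the robot, and variables do not carry over. Pictures are saved under pics/ and viewed, about 8 in all and at most 12, crops included, and the job is handed in when it is done.

```bash
mkdir -p pics
python3 - <<'E'
from bench import get_state, eyes
import cv2,numpy as np
s=get_state(); print(s['time'],s['position'],s['tool_rot'],s['grip_width'])
for n in("top","scene"):
    p,d=eyes.get_image(n); cv2.imwrite(f'pics/{n}0.png',p[:,:,::-1]); np.savez(f'pics/{n}0.npz',p=p,d=d)
    c=eyes.camera_params(n); print(n,np.round(c['camera_matrix'],1).tolist(),np.round(c['pose'],3).tolist())
print(eyes.camera_params('wrist'))
E
```

```text
0.0 [0.22196562 0.61027694 0.20024719] [-5.45031806e-01 -3.09369560e+00  3.02288479e-03] 1.0030540350900778
top [[369.9, 0.0, 260.6], [0.0, 369.9, 185.7], [0.0, 0.0, 1.0]] [[0.01, -0.988, 0.157, 0.441], [-1.0, -0.011, -0.008, 0.008], [0.009, -0.157, -0.988, 0.84], [0.0, 0.0, 0.0, 1.0]]
scene [[420.2, 0.0, 257.8], [0.0, 420.2, 190.4], [0.0, 0.0, 1.0]] [[-0.776, 0.502, -0.383, 0.926], [0.631, 0.623, -0.462, 0.412], [0.007, -0.6, -0.8, 0.767], [0.0, 0.0, 0.0, 1.0]]
{'camera_matrix': array([[344.73768031,   0.        , 258.29031231],
       [  0.        , 344.73768031, 185.43280876],
       [  0.        ,   0.        ,   1.        ]]), 'mount': array([[ 8.28538856e-04, -9.67846777e-01, -2.51539120e-01,
         6.83063956e-02],
       [ 9.99999636e-01,  8.53374941e-04,  1.03457777e-05,
        -1.18295639e-04],
       [ 2.04644054e-04, -2.51539037e-01,  9.67847132e-01,
        -1.82850039e-01],
       [ 0.00000000e+00,  0.00000000e+00,  0.00000000e+00,
         1.00000000e+00]])}
```

View pics/top0.png

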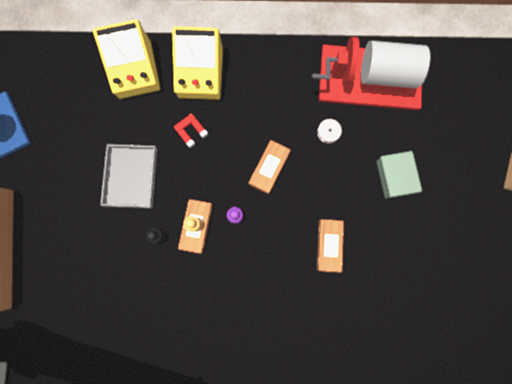

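View pics/scene0.png

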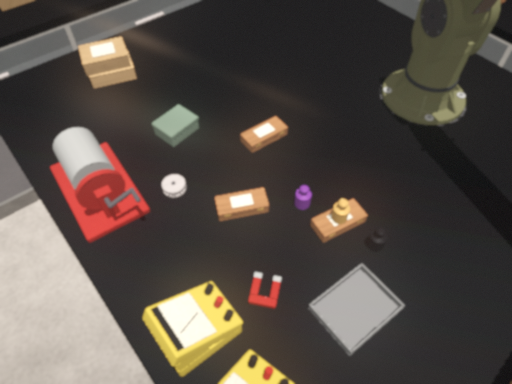

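The top picture shows three weight-shaped things: brass on a case at (193,223), black on the bench at (154,236) and purple on the bench at (234,215). I choose the brass one. The other cases are at (270,166) and (331,246), the tray at (130,176), the magnet at (190,130) and the pulley at (329,131). The tin is at (400,174).

```bash
cat > h.py <<'E'
import numpy as np,cv2
from scipy.spatial.transform import Rotation as R
from bench import get_state,eyes
def cloud(n,pd=None):
    c=eyes.camera_params(n)
    if n=='wrist':
        s=get_state(); T=np.eye(4); T[:3,:3]=R.from_rotvec(s['tool_rot']).as_matrix(); T[:3,3]=s['position']; P=T@c['mount']
    else: P=c['pose']
    p,d=pd if pd is not None else eyes.get_image(n)
    K=c['camera_matrix']; v,u=np.mgrid[:384,:512]
    X=np.stack([(u-K[0,2])/K[0,0]*d,(v-K[1,2])/K[1,1]*d,d],-1)@P[:3,:3].T+P[:3,3]
    X[d<=0]=np.nan
    return p,X
def rect(m,X):
    r=cv2.minAreaRect((X[m][:,:2]*1000).astype(np.float32)); b=cv2.boxPoints(r)
    e=[b[1]-b[0],b[2]-b[1]]; L=max(e,key=np.linalg.norm)
    return dict(c=np.round(np.array(r[0])/1000,4).tolist(),size=np.round(sorted(r[1]),1).tolist(),yaw=round(float(np.degrees(np.arctan2(L[1],L[0]))+90)%180-90,1),z=round(float(np.nanmedian(X[m][:,2])),4),n=int(m.sum()))
def win(u,v,r):
    m=np.zeros((384,512),bool); m[max(v-r,0):v+r,max(u-r,0):u+r]=1; return m
E
python3 - <<'E'
from h import *
f=np.load('pics/top0.npz'); p,X=cloud('top',(f['p'],f['d'])); z=X[...,2]
print('bench z',np.nanmedian(z[280:330,350:450]))
for n,u,v,r,lo,hi in [('base',195,226,36,.018,.032),('A',270,166,34,.018,.034),('B',331,246,34,.018,.034),('weight',193,223,14,.06,.1),('tray',130,176,42,.012,.03),('tin',400,174,32,.03,.05),('pulley',329,131,18,.012,.03),('magnet',190,130,25,.006,.02),('purple',234,215,15,.03,.07),('black',154,236,15,.03,.07)]:
    m=win(u,v,r)&(z>lo)&(z<hi); print(n,rect(m,X))
cv2.imwrite('pics/c.png',cv2.resize(f['p'][180:270,130:270,::-1],None,fx=5,fy=5,interpolation=cv2.INTER_CUBIC))
E
```

```text
bench z 0.0010729361690232642
base {'c': [0.4853, 0.1691], 'size': [98.3, 110.0], 'yaw': -10.1, 'z': 0.0271, 'n': 968}
A {'c': [0.6164, -0.0169], 'size': [50.3, 110.0], 'yaw': -26.1, 'z': 0.0274, 'n': 1088}
B {'c': [0.442, -0.1516], 'size': [51.1, 109.9], 'yaw': -3.3, 'z': 0.0272, 'n': 1205}
weight {'c': [0.4831, 0.1469], 'size': [31.2, 33.5], 'yaw': -88.8, 'z': 0.0658, 'n': 207}
tray {'c': [0.593, 0.3006], 'size': [111.2, 140.5], 'yaw': -1.6, 'z': 0.0203, 'n': 565}
tin {'c': [0.6, -0.3078], 'size': [74.3, 93.1], 'yaw': 11.0, 'z': 0.041, 'n': 1395}
pulley {'c': [0.7044, -0.1554], 'size': [49.3, 52.3], 'yaw': -43.9, 'z': 0.0212, 'n': 387}
magnet {'c': [0.6961, 0.1753], 'size': [61.4, 121.3], 'yaw': -51.0, 'z': 0.0131, 'n': 397}
purple {'c': [0.5052, 0.0591], 'size': [30.5, 32.6], 'yaw': 1.6, 'z': 0.0394, 'n': 191}
black {'c': [0.4591, 0.2308], 'size': [30.0, 32.8], 'yaw': -88.8, 'z': 0.0401, 'n': 202}
```

View pics/c.png

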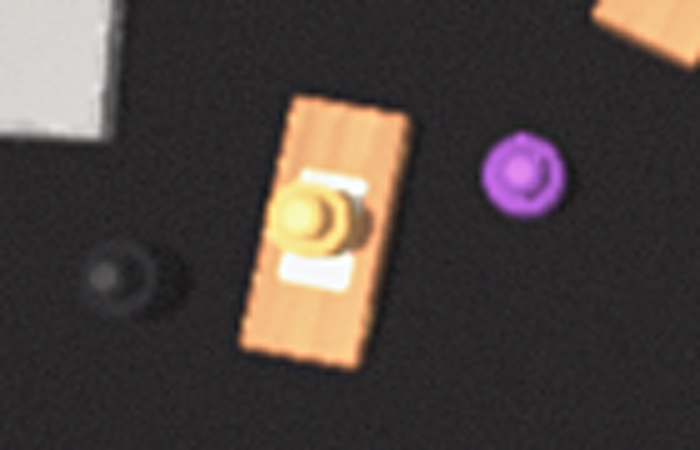

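The crop confirms it: the gold weight is on the case at about (300,215) in the crop. The purple one (525,172) and the black one (120,278) stand on the bench. Next I refine the base case and weight, and work out the move.

```bash
cat >> h.py <<'E'
def go(x,y,z,jaw_deg=None):
    "units to target; jaw_deg: world angle wanted for tool y (mod 180)"
    s=get_state(); M=R.from_rotvec(s['tool_rot']).as_matrix(); p=np.array(s['position'])
    d=M.T@(np.array([x,y,z])-p)/.04
    a=np.degrees(np.arctan2(M[1,1],M[0,1])); t=0
    if jaw_deg is not None: t=-(((jaw_deg-a+90)%180)-90)/5
    print('t',round(s['time'],2),'pos',p.round(4),'jaw',round(a,1),'grip',round(s['grip_width'],3),'f',np.round(s['ft_force'],1),'| units',d.round(2),'turn',round(t,2),'q',np.round(s['joint_positions'],2))
E
python3 - <<'E'
from h import *
f=np.load('pics/top0.npz'); p,X=cloud('top',(f['p'],f['d'])); z=X[...,2]
hsv=cv2.cvtColor(f['p'],cv2.COLOR_RGB2HSV)
m=win(195,226,36)&(z>.018)&(z<.031); m[:,:177]=0; m[:,214:]=0
print('base',rect(m,X))
for n,u,v,r,lo in [('wt',193,223,16,.078),('purple',234,215,15,.052)]:
    k=win(u,v,r)&(z>lo); print(n,rect(k,X))
go(.483,.146,.14,80)
E
```

```text
base {'c': [0.4812, 0.1459], 'size': [51.2, 110.0], 'yaw': -10.1, 'z': 0.0271, 'n': 944}
wt {'c': [0.484, 0.1465], 'size': [18.3, 18.3], 'yaw': 2.8, 'z': 0.0837, 'n': 78}
purple {'c': [0.5054, 0.0588], 'size': [17.9, 18.2], 'yaw': 45.9, 'z': 0.0583, 'n': 69}
t 0.1 pos [0.222  0.6104 0.2004] jaw 70.0 grip 1.001 f [-0.1  0.4  0.2] | units [-10.1   -8.68   1.53] turn -2.0 q [-1.21  0.32 -0.07  1.45  0.02  1.37 -0.06]
```

```bash
python3 -m jog '[[[1,-0.6,-0.5,0,0],[1,-0.9,-0.8,0,0],[1,-0.9,-0.8,0,0],[1,-0.9,-0.8,0,0],[1,-0.9,-0.8,0,0],[1,-0.9,-0.8,0,0],[1,-0.9,-0.8,0,0],[1,-0.9,-0.8,0,0],[1,-0.9,-0.8,0,0],[1,-0.9,-0.8,0.3,0]]]' 10; python3 -c "
from h import *
go(.484,.146,.10,80)"
```

```text
time: 1.35
position: [0.445, 0.2013, 0.1899]
tool_rot: [0.545, 3.093, 0.002]
ft_force: [1.6, -0.9, 0.0]
grip_width: 0.998
t 1.35 pos [0.445  0.2013 0.1899] jaw 70.0 grip 0.998 f [ 1.6 -0.9  0. ] | units [-1.39 -0.97  2.25] turn -2.0 q [-0.75 -0.03  0.27  1.87  0.01  1.3   0.74]
```

```bash
python3 -m jog '[[[0.85,-0.7,-0.5,0.5,0],[0.85,-0.6,-0.4,0.8,0],[0.85,0,0,0.8,-1],[0.85,0,0,0,-1],[0.85,0,0,0,0],[0.85,0,0,0,0]]]' 15
python3 - <<'E'
from h import *
go(.484,.146,.033,80)
p,X=cloud('wrist'); z=X[...,2]; cv2.imwrite('pics/w1.png',p[:,:,::-1])
k=(np.hypot(X[...,0]-.484,X[...,1]-.146)<.03)&(z>.078)&(z<.095); print(rect(k,X),np.nanmax(z[k]))
m=(np.hypot(X[...,0]-.481,X[...,1]-.146)<.065)&(z>.02)&(z<.033); print(rect(m,X))
E
```

```text
time: 2.1
position: [0.4807, 0.151, 0.1057]
tool_rot: [0.275, 3.129, 0.001]
ft_force: [-0.6, -0.7, -0.5]
grip_width: 0.847
t 2.1 pos [0.4807 0.151  0.1057] jaw 79.9 grip 0.847 f [-0.6 -0.7 -0.5] | units [-0.1  -0.11  1.82] turn -0.01 q [-0.68  0.08  0.33  1.94 -0.03  1.13  1.06]
{'c': [0.483, 0.1457], 'size': [19.2, 19.3], 'yaw': -17.7, 'z': 0.0826, 'n': 727} 0.08564760904313351
{'c': [0.4769, 0.1453], 'size': [50.8, 103.0], 'yaw': -10.2, 'z': 0.0255, 'n': 5983}
```

```bash
python3 -m jog '[[[0.85,-0.07,-0.12,0.4,0],[0.85,0,0,0.5,0],[0.85,0,0,0.5,0],[0.85,0,0,0.4,0],[0.3,0,0,0,0],[0.3,0,0,0,0],[0.3,0,0,0,0],[0.3,0,0,0,0]]]' 20; python3 -c "
from h import *
go(.593,.30,.10,80)"
```

```text
time: 3.15
position: [0.4829, 0.1459, 0.034]
tool_rot: [0.273, 3.129, 0.001]
ft_force: [-0.0, 0.2, 0.2]
grip_width: 0.481
t 3.15 pos [0.4829 0.1459 0.034 ] jaw 80.0 grip 0.481 f [-0.   0.2  0.2] | units [-2.04  4.27 -1.64] turn 0.0 q [-0.66  0.17  0.34  2.01 -0.07  0.97  1.11]
```

```bash
python3 -m jog '[[[0.3,0,0,0,0],[0.3,0,0,0,0],[0.3,0,0,0,0],[0.3,0,0,-0.3,0],[0.3,0,0,-0.6,0],[0.3,0,0,-0.7,0]]]' 20; python3 -c "
from h import *
go(.593,.30,.034,80)"
```

```text
time: 3.9
position: [0.4814, 0.1453, 0.0975]
tool_rot: [-0.273, -3.128, 0.002]
ft_force: [-0.9, 0.3, -3.3]
grip_width: 0.375
t 3.9 pos [0.4814 0.1453 0.0975] jaw 80.0 grip 0.375 f [-0.9  0.3 -3.3] | units [-2.08  4.3   1.58] turn 0.0 q [-0.67  0.09  0.34  1.95 -0.03  1.11  1.08]
```

```bash
python3 -m jog '[[[0.3,-0.3,0.5,0,0],[0.3,-0.4,0.8,0,0],[0.3,-0.4,0.8,0,0],[0.3,-0.4,0.8,0,0],[0.3,-0.4,0.8,0,0],[0.3,-0.18,0.6,0.3,0],[0.3,0,0,0.4,0],[0.3,0,0,0.4,0],[0.3,0,0,0.2,0],[0.3,0,0,0,0]]]'; python3 -c "
from h import *
go(.593,.30,.013,80)"
```

```text
time: 5.15
position: [0.5936, 0.2995, 0.0446]
tool_rot: [-0.275, -3.128, 0.002]
ft_force: [0.9, -1.2, -2.8]
grip_width: 0.376
t 5.15 pos [0.5936 0.2995 0.0446] jaw 80.0 grip 0.376 f [ 0.9 -1.2 -2.8] | units [0.02 0.01 0.79] turn -0.01 q [-0.72  0.47  0.28  1.59 -0.14  1.1   0.99]
```

```bash
python3 -m jog '[[[0.3,0,0,0.4,0],[0.3,0,0,0.25,0],[0.3,0,0,0.12,0],[0.3,0,0,0,0],[0.3,0,0,0,0]]]'; python3 -c "
from h import *
go(.593,.30,.013,80)"
```

```text
time: 5.78
position: [0.5946, 0.3008, 0.015]
tool_rot: [0.273, 3.129, 0.001]
ft_force: [1.2, 0.8, -3.1]
grip_width: 0.37
t 5.78 pos [0.5946 0.3008 0.015 ] jaw 80.0 grip 0.37 f [ 1.2  0.8 -3.1] | units [ 0.04 -0.03  0.05] turn 0.0 q [-0.72  0.5   0.27  1.61 -0.15  1.05  0.99]
```

```bash
python3 -m jog '[[[0.3,0,0,0.05,0],[0.3,0,0,0,0]]]'; python3 -m jog '[[[0.5,0,0,0,0],[0.5,0,0,0,0],[0.5,0,0,0,0],[0.5,0,0,0,0],[0.5,0,0,-0.3,0],[0.5,0,0,-0.7,0],[0.5,0,0,-0.9,0],[0.7,0,0,-0.8,0]]]'
python3 - <<'E'
from h import *
go(.616,-.017,.10,64)
p,X=cloud('top'); z=X[...,2]; cv2.imwrite('pics/t2.png',p[:,:,::-1])
k=(np.hypot(X[...,0]-.594,X[...,1]-.3)<.03)&(z>.055)&(z<.066); print(rect(k,X) if k.sum()>3 else 'hidden')
m=win(195,226,36)&(z>.018)&(z<.031); m[:,:177]=0; m[:,214:]=0
print('base',rect(m,X))
for n,u,v in [('A',270,166),('B',331,246)]: print(n,rect(win(u,v,34)&(z>.018)&(z<.034),X))
E
```

```text
time: 6.02
position: [0.5942, 0.3007, 0.0127]
tool_rot: [0.273, 3.13, 0.0]
ft_force: [-0.4, -0.9, -3.8]
grip_width: 0.377
time: 7.02
position: [0.5947, 0.3008, 0.123]
tool_rot: [0.274, 3.128, 0.002]
ft_force: [0.6, -0.4, -0.4]
grip_width: 0.552
t 7.03 pos [0.5947 0.3008 0.123 ] jaw 80.0 grip 0.552 f [ 0.6 -0.4 -0.4] | units [-1.9  -7.73  0.57] turn 3.2 q [-0.73  0.4   0.29  1.52 -0.12  1.24  0.97]
hidden
base {'c': [0.4812, 0.1457], 'size': [50.9, 110.1], 'yaw': -9.8, 'z': 0.0273, 'n': 1175}
A {'c': [0.6167, -0.0171], 'size': [50.2, 110.5], 'yaw': -26.1, 'z': 0.0272, 'n': 1087}
B {'c': [0.442, -0.1515], 'size': [51.1, 110.0], 'yaw': -3.4, 'z': 0.0272, 'n': 1203}
```

View pics/t2.png

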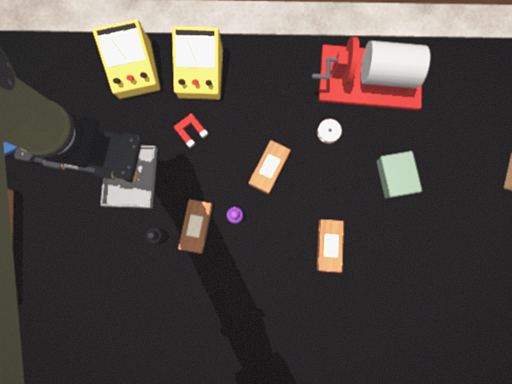

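The picture shows the base case at (195,226) cleared and unmoved, and the other two cases in place. The hand hides the tray, so I'll check the weight once it moves away. Next is case A.

```bash
python3 -m jog '[[[1,0,-0.4,0,0],[1,-0.2,-0.8,0,0],[1,-0.3,-0.9,0,0],[1,-0.3,-0.9,0,0],[1,-0.3,-0.9,0,0],[1,-0.3,-0.9,0,0],[1,-0.3,-0.9,0,0],[1,-0.2,-0.9,0.2,0],[1,0,-0.7,0.2,0],[1,0,-0.4,0,0]]]' 20; python3 -m jog '[[[1,0,0,0,1],[1,0,0,0,1],[1,0,0,0,1],[1,0,0,0,0.2],[1,0,0,0,0]]]'
python3 - <<'E'
from h import *
go(.6165,-.017,.006,63.9)
p,X=cloud('wrist'); z=X[...,2]
m=(np.hypot(X[...,0]-.617,X[...,1]+.017)<.065)&(z>.02)&(z<.033); print(rect(m,X))
p,X=cloud('top'); z=X[...,2]
k=(np.hypot(X[...,0]-.594,X[...,1]-.3)<.03)&(z>.053)&(z<.07); print('wt',rect(k,X) if k.sum()>3 else 'hidden')
cv2.imwrite('pics/t3.png',cv2.resize(p[120:260,90:290,::-1],None,fx=3,fy=3))
E
```

```text
time: 8.32
position: [0.6135, -0.0189, 0.103]
tool_rot: [-0.278, -3.126, 0.002]
ft_force: [0.1, -0.8, 0.1]
grip_width: 0.999
time: 8.95
position: [0.6154, -0.0156, 0.1045]
tool_rot: [-0.704, -3.061, -0.0]
ft_force: [0.3, 0.3, 0.6]
grip_width: 1.003
t 8.95 pos [ 0.6154 -0.0156  0.1045] jaw 64.1 grip 1.003 f [0.3 0.3 0.6] | units [-0.04 -0.02  2.46] turn 0.04 q [-0.4   0.33  0.47  1.68 -0.16  1.17  1.23]
{'c': [0.6122, -0.0165], 'size': [50.3, 101.4], 'yaw': -26.1, 'z': 0.0256, 'n': 7986}
wt {'c': [0.5954, 0.301], 'size': [18.0, 19.0], 'yaw': 9.9, 'z': 0.0619, 'n': 72}
```

View pics/t3.png

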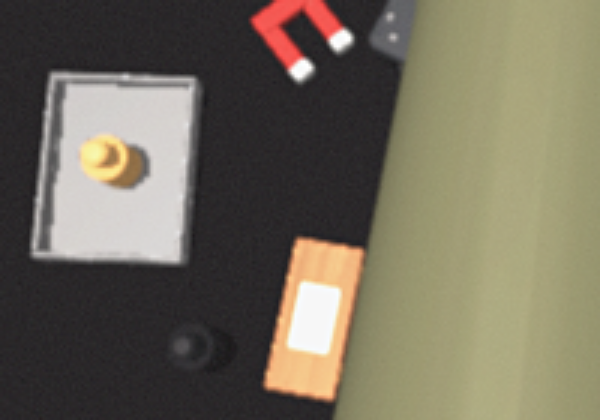

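The brass weight stands upright mid-tray, at crop (105,155). Its top is at z≈0.062, which is 4 + 58 mm as it should be. Now I grasp case A.

```bash
python3 -m jog '[[[1,-0.03,-0.02,0.5,0],[1,0,0,0.7,0],[1,0,0,0.7,0],[1,0,0,0.4,0],[1,0,0,0.13,0],[0.4,0,0,0,0],[0.4,0,0,0,0],[0.4,0,0,0,0],[0.4,0,0,0,0],[0.4,0,0,0,0]]]' 25; python3 -m jog '[[[0.4,0,0,0,0],[0.4,0,0,-0.3,0],[0.4,0,0,-0.7,0],[0.4,0,0,-0.9,0],[0.4,0,0,-0.6,0],[0.4,0,0,0,0]]]';python3 -c "
from h import *
go(.4812,.1457,.12,80.1)"
```

```text
time: 10.3
position: [0.6166, -0.0171, 0.0076]
tool_rot: [0.706, 3.061, 0.0]
ft_force: [0.4, -0.0, 0.3]
grip_width: 0.52
time: 11.05
position: [0.6184, -0.0173, 0.1105]
tool_rot: [0.705, 3.056, 0.003]
ft_force: [-0.4, -1.1, -0.7]
grip_width: 0.402
t 11.05 pos [ 0.6184 -0.0173  0.1105] jaw 64.0 grip 0.402 f [-0.4 -1.1 -0.7] | units [ 4.87  2.16 -0.25] turn -3.22 q [-0.4   0.33  0.47  1.67 -0.16  1.18  1.23]
```

Force and width say the case was not lifted, so I look.

Run:
```python
from h import *
p,X=cloud('wrist'); z=X[...,2]; cv2.imwrite('pics/w4.png',p[:,:,::-1])
m=(np.hypot(X[...,0]-.617,X[...,1]+.017)<.075)&(z>.015)&(z<.033); print(rect(m,X))
m=(np.hypot(X[...,0]-.617,X[...,1]+.017)<.12)&(z>.034)&(z<.2); print(rect(m,X) if m.sum()>3 else 0)
```

```text
{'c': [0.6151, -0.0179], 'size': [51.0, 108.1], 'yaw': -25.8, 'z': 0.0257, 'n': 8217}
{'c': [0.5784, 0.0168], 'size': [54.1, 134.9], 'yaw': -44.5, 'z': 0.1782, 'n': 3306}
```

View pics/w4.png

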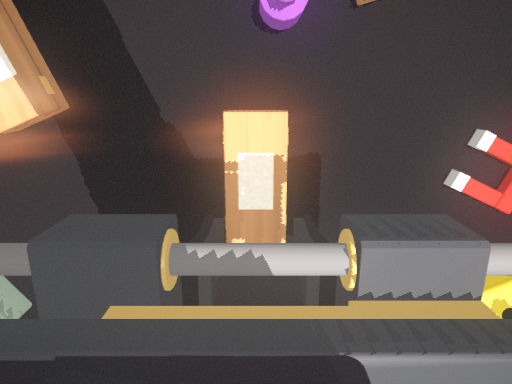

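The wrist picture shows case A still flat on the bench at (256,180), with the closed fingers above it. The pads took only the lid edge and slipped. I'll go lower, with more force and longer closing, and check before lifting.

```bash
python3 -m jog '[[[1,0,0,0,0],[1,0,0,0,0],[1,0,0,0,0],[1,0,0,0,0],[1,0,0,0,0],[1,0,0,0,0],[1,0,0,0,0]]]' 45
python3 - <<'E'
from h import *
go(.6165,-.017,.003,64)
p,X=cloud('top'); z=X[...,2]
m=(np.hypot(X[...,0]-.617,X[...,1]+.017)<.075)&(z>.015)&(z<.034); print(rect(m,X) if m.sum()>3 else 0)
p,X=cloud('wrist'); z=X[...,2]
m=(np.hypot(X[...,0]-.617,X[...,1]+.017)<.075)&(z>.015)&(z<.034); print(rect(m,X))
E
```

```text
time: 11.98
position: [0.6164, -0.0171, 0.1074]
tool_rot: [0.706, 3.061, 0.0]
ft_force: [-0.6, 0.6, 0.2]
grip_width: 0.991
t 11.97 pos [ 0.6164 -0.0171  0.1074] jaw 64.0 grip 0.991 f [-0.6  0.6  0.2] | units [-0.    0.    2.61] turn 0.0 q [-0.4   0.33  0.47  1.67 -0.16  1.18  1.23]
0
{'c': [0.6134, -0.0172], 'size': [51.0, 104.2], 'yaw': -26.0, 'z': 0.0257, 'n': 8122}
```

```bash
python3 -m jog '[[[1,0,0,0.7,0],[1,0,0,0.8,0],[1,0,0,0.7,0],[1,0,0,0.3,0],[1,0,0,0.1,0],[1,0,0,0,0],[0.45,0,0,0,0],[0.45,0,0,0,0],[0.45,0,0,0,0],[0.45,0,0,0,0]]]' 45; python3 -m jog '[[[0.45,0,0,0,0]]]'; python3 -m jog '[[[0.45,0,0,0,0]]]'; python3 -m jog '[[[0.45,0,0,0,0],[0.45,0,0,0,0]]]'
```

```text
time: 13.32
position: [0.6165, -0.0171, 0.0035]
tool_rot: [0.706, 3.061, 0.0]
ft_force: [1.1, 0.8, 0.3]
grip_width: 0.628
time: 13.45
position: [0.6163, -0.0173, 0.0034]
tool_rot: [-0.706, -3.061, 0.0]
ft_force: [-0.8, -0.1, 1.4]
grip_width: 0.544
time: 13.58
position: [0.6163, -0.0173, 0.0034]
tool_rot: [-0.706, -3.061, 0.0]
ft_force: [-0.6, 0.4, 2.0]
grip_width: 0.547
time: 13.82
position: [0.6163, -0.0173, 0.0034]
tool_rot: [-0.706, -3.061, 0.0]
ft_force: [-1.5, -0.0, 0.6]
grip_width: 0.545
```

The jaws stopped at 0.545, which is firm on the case. I lift and check.

```bash
python3 -m jog '[[[0.45,0,0,-0.2,0],[0.45,0,0,-0.5,0],[0.45,0,0,-0.9,0],[0.45,0,0,-0.9,0],[0.45,0,0,-0.2,0],[0.45,0,0,0,0],[0.45,0,0,0,0]]]'; python3 -c "
from h import *
go(.4812,.1457,.11,80)"
```

```text
time: 14.7
position: [0.6152, -0.017, 0.1098]
tool_rot: [-0.706, -3.059, 0.001]
ft_force: [0.2, 0.4, -2.3]
grip_width: 0.546
t 14.7 pos [ 0.6152 -0.017   0.1098] jaw 64.0 grip 0.546 f [ 0.2  0.4 -2.3] | units [4.79 2.19 0.  ] turn -3.2 q [-0.41  0.33  0.48  1.67 -0.16  1.19  1.23]
```

```bash
python3 -m jog '[[[0.45,0.4,0.2,0,0],[0.45,0.7,0.3,0,0],[0.45,0.8,0.4,0,0],[0.45,0.8,0.4,0,0],[0.45,0.8,0.4,0,0],[0.45,0.7,0.3,0,0],[0.45,0.5,0.2,0,0],[0.45,0,0,0,-0.6],[0.45,0,0,0,-1],[0.45,0,0,0,-1]]]'; python3 -m jog '[[[0.45,0,0,0,-0.6],[0.45,0,0,0,0],[0.45,0,0,0,0],[0.45,0,0,0,0]]]'; python3 -c "
from h import *
go(.4812,.1457,.0310,80)"
```

```text
time: 15.95
position: [0.4843, 0.1452, 0.1106]
tool_rot: [-0.348, -3.121, 0.001]
ft_force: [-1.4, -0.3, -1.6]
grip_width: 0.544
time: 16.45
position: [0.4856, 0.1445, 0.1112]
tool_rot: [-0.274, -3.129, 0.0]
ft_force: [0.1, 0.8, -0.5]
grip_width: 0.546
t 16.45 pos [0.4856 0.1445 0.1112] jaw 80.0 grip 0.546 f [ 0.1  0.8 -0.5] | units [0.11 0.01 2.01] turn 0.0 q [-0.67  0.08  0.35  1.93 -0.03  1.14  1.08]
```

```bash
python3 -m jog '[[[0.45,0.1,0.02,0.3,0],[0.45,0,0,0.6,0],[0.45,0,0,0.6,0],[0.45,0,0,0.3,0],[0.45,0,0,0.1,0],[0.45,0,0,0,0],[0.45,0,0,0,0]]]';  python3 -c "
from h import *
go(.4812,.1457,.0300,80)"
```

```text
time: 17.32
position: [0.4829, 0.1461, 0.0362]
tool_rot: [0.273, 3.128, 0.001]
ft_force: [0.0, -1.4, -1.8]
grip_width: 0.547
t 17.32 pos [0.4829 0.1461 0.0362] jaw 80.0 grip 0.547 f [ 0.  -1.4 -1.8] | units [ 0.04 -0.02  0.15] turn 0.0 q [-0.67  0.16  0.34  2.01 -0.07  0.98  1.11]
```

```bash
python3 -m jog '[[[0.45,0.04,-0.01,0.1,0],[0.45,0,0,0.05,0],[0.45,0,0,0,0],[0.45,0,0,0,0]]]'; python3 -m jog '[[[0.75,0,0,0,0],[0.75,0,0,0,0],[0.75,0,0,0,0],[0.75,0,0,0,0]]]'; python3 -m jog '[[[0.75,0,0,-0.3,0],[0.75,0,0,-0.6,0],[0.75,0,0,-0.9,0],[1,0,0,-0.6,0],[1,0,0,0,0]]]';  python3 - <<'E'
from h import *
go(.442,-.1515,.11,86.6)
p,X=cloud('wrist'); z=X[...,2]; 
m=(np.hypot(X[...,0]-.481,X[...,1]-.146)<.075)&(z>.04)&(z<.06); print(rect(m,X))
E
```

```text
time: 17.82
position: [0.4804, 0.1458, 0.0294]
tool_rot: [-0.273, -3.129, -0.0]
ft_force: [-1.2, 1.5, -0.1]
grip_width: 0.542
time: 18.32
position: [0.4807, 0.1457, 0.0295]
tool_rot: [0.273, 3.129, 0.0]
ft_force: [-0.3, -0.1, -0.8]
grip_width: 0.746
time: 18.95
position: [0.4823, 0.1464, 0.1281]
tool_rot: [0.273, 3.125, 0.005]
ft_force: [1.2, -0.2, 0.3]
grip_width: 0.897
t 18.95 pos [0.4823 0.1464 0.1281] jaw 80.0 grip 0.897 f [ 1.2 -0.2  0.3] | units [-0.3  -7.51  0.43] turn -1.32 q [-0.68  0.05  0.35  1.92 -0.02  1.17  1.07]
{'c': [0.4776, 0.1463], 'size': [50.9, 104.5], 'yaw': -10.0, 'z': 0.0516, 'n': 8487}
```

```bash
python3 -m jog '[[[1,0,-0.4,0,0],[1,0,-0.8,0,0],[1,0,-0.9,0,0],[1,0,-0.9,0,0],[1,0,-0.9,0,0],[1,0,-0.9,0,0],[1,-0.1,-0.9,0,0],[1,-0.1,-0.9,0,0],[1,-0.1,-0.6,0.2,0],[1,0,-0.3,0.2,0]]]'; python3 -m jog '[[[1,0,0,0,-0.7],[1,0,0,0,-0.6],[1,0,0,0,0],[1,0,0,0,0]]]'
python3 - <<'E'
from h import *
go(.442,-.1515,.003,86.6)
p,X=cloud('wrist'); z=X[...,2]
m=(np.hypot(X[...,0]-.442,X[...,1]+.1515)<.065)&(z>.02)&(z<.033); print(rect(m,X))
p,X=cloud('top'); z=X[...,2]
m=(np.hypot(X[...,0]-.481,X[...,1]-.146)<.075)&(z>.04)&(z<.06); print('stack',rect(m,X) if m.sum()>3 else 0)
m=win(195,226,40)&(z>.01)&(z<.038); m[:,:175]=0; m[:,216:]=0; print('low',rect(m,X) if m.sum()>3 else 0)
E
```

```text
time: 20.25
position: [0.4388, -0.1537, 0.1082]
tool_rot: [-0.278, -3.128, 0.0]
ft_force: [-0.3, -0.0, 0.2]
grip_width: 1.002
time: 20.75
position: [0.4399, -0.1515, 0.1089]
tool_rot: [-0.096, -3.139, -0.0]
ft_force: [-0.4, -0.0, -0.2]
grip_width: 0.996
t 20.75 pos [ 0.4399 -0.1515  0.1089] jaw 86.5 grip 0.996 f [-0.4 -0.  -0.2] | units [-0.06  0.    2.65] turn -0.02 q [-0.4  -0.03  0.67  2.03  0.02  1.13  1.78]
{'c': [0.4381, -0.1528], 'size': [51.0, 103.8], 'yaw': -3.2, 'z': 0.0256, 'n': 7944}
stack {'c': [0.4849, 0.1673], 'size': [93.0, 109.8], 'yaw': -10.2, 'z': 0.0532, 'n': 1272}
low {'c': [0.4771, 0.1219], 'size': [2.4, 108.2], 'yaw': -10.2, 'z': 0.0256, 'n': 111}
```

```bash
python3 -m jog '[[[1,-0.05,0,0.7,0],[1,0,0,0.8,0],[1,0,0,0.7,0],[1,0,0,0.35,0],[1,0,0,0.1,0],[1,0,0,0,0],[0.45,0,0,0,0],[0.45,0,0,0,0],[0.45,0,0,0,0],[0.45,0,0,0,0]]]' 45; python3 -m jog '[[[0.45,0,0,0,0],[0.45,0,0,0,0],[0.45,0,0,0,0]]]'
```

```text
time: 22.1
position: [0.4425, -0.1519, 0.0035]
tool_rot: [0.095, 3.14, 0.0]
ft_force: [-0.0, -0.3, -0.3]
grip_width: 0.633
time: 22.48
position: [0.4424, -0.152, 0.0034]
tool_rot: [0.096, 3.14, -0.0]
ft_force: [0.6, 0.4, 1.1]
grip_width: 0.547
```

Run:
```python
from h import *
p,X=cloud('top'); z=X[...,2]
m=win(195,226,45)&(z>.044)&(z<.06); m[:,:176]=0; m[:,217:]=0; print('stack',rect(m,X))
cv2.imwrite('pics/t5.png',p[:,:,::-1])
```

```text
stack {'c': [0.4812, 0.1467], 'size': [51.2, 109.8], 'yaw': -10.2, 'z': 0.0532, 'n': 1257}
```

```bash
python3 -m jog '[[[0.45,0,0,-0.2,0],[0.45,0,0,-0.5,0],[0.45,0,0,-0.9,0],[0.45,0,0,-0.9,0],[0.45,0,0,-0.5,0],[0.45,0,0,0,0],[0.45,0,0,0,0]]]'; python3 -c "
from h import *
go(.4812,.146,.12,80)"
```

```text
time: 23.4
position: [0.4415, -0.1517, 0.1224]
tool_rot: [-0.095, -3.139, -0.001]
ft_force: [-0.9, 0.3, -2.3]
grip_width: 0.546
t 23.4 pos [ 0.4415 -0.1517  0.1224] jaw 86.5 grip 0.546 f [-0.9  0.3 -2.3] | units [-0.54  7.49  0.06] turn 1.3 q [-0.41 -0.04  0.68  2.01  0.03  1.16  1.77]
```

```bash
python3 -m jog '[[[0.45,0,0.4,0,0],[0.45,0,0.7,0,0],[0.45,-0.1,0.9,0,0],[0.45,-0.1,0.9,0,0],[0.45,-0.1,0.9,0,0],[0.45,-0.1,0.9,0,0],[0.45,-0.1,0.9,0,0],[0.45,0,0.9,0,0],[0.45,0,0.6,0,0],[0.45,0,0.35,0,0]]]'; python3 -m jog '[[[0.45,0,0,0,0.6],[0.45,0,0,0,0.7],[0.45,0,0,0,0],[0.45,0,0,0,0]]]'; python3 -c "
from h import *
go(.4814,.146,.058,80)"
```

```text
time: 24.65
position: [0.4793, 0.1452, 0.1218]
tool_rot: [-0.093, -3.138, 0.002]
ft_force: [-0.5, 0.2, -1.6]
grip_width: 0.543
time: 25.15
position: [0.4802, 0.1437, 0.123]
tool_rot: [-0.273, -3.129, 0.001]
ft_force: [0.2, -0.1, -1.3]
grip_width: 0.541
t 25.15 pos [0.4802 0.1437 0.123 ] jaw 80.0 grip 0.541 f [ 0.2 -0.1 -1.3] | units [-0.02  0.06  1.62] turn 0.01 q [-0.7   0.06  0.37  1.93 -0.02  1.16  1.07]
```

```bash
python3 -m jog '[[[0.45,-0.02,0.06,0.3,0],[0.45,0,0,0.5,0],[0.45,0,0,0.5,0],[0.45,0,0,0.2,0],[0.45,0,0,0.05,0],[0.45,0,0,0,0],[0.45,0,0,0,0]]]';  python3 -c "
from h import *
go(.4814,.146,.0558,80)"
```

```text
time: 26.02
position: [0.4822, 0.1468, 0.0621]
tool_rot: [0.273, 3.128, 0.001]
ft_force: [-0.3, 0.5, -1.6]
grip_width: 0.541
t 26.02 pos [0.4822 0.1468 0.0621] jaw 80.0 grip 0.541 f [-0.3  0.5 -1.6] | units [ 0.02 -0.02  0.16] turn 0.0 q [-0.7   0.13  0.37  1.99 -0.06  1.03  1.1 ]
```

```bash
python3 -m jog '[[[0.45,0.02,-0.02,0.1,0],[0.45,0,0,0.06,0],[0.45,0,0,0,0],[0.45,0,0,0,0]]]'; python3 -m jog '[[[0.75,0,0,0,0],[0.75,0,0,0,0],[0.75,0,0,0,0],[0.75,0,0,0,0]]]'; python3 -m jog '[[[0.75,0,0,-0.3,0],[0.75,0,0,-0.6,0],[0.75,0,0,-0.9,0],[1,0,0,-0.9,0],[1,0,-0.5,-0.5,0],[1,0,-0.9,0,0],[1,0,-0.9,0,0],[1,0,-0.9,0,0],[1,0,-0.9,0,0],[1,0,-0.9,0,0]]]'; python3 -m jog '[[[1,0,-0.9,0,0],[1,0,-0.5,0,0],[1,0,0,0,0]]]'
python3 - <<'E'
from h import *
p,X=cloud('top'); z=X[...,2]; cv2.imwrite('pics/t6.png',p[:,:,::-1])
m=win(195,226,45)&(z>.07)&(z<.09); print('stack',rect(m,X))
m=win(195,226,45)&(z>.01)&(z<.07);m[:,:172]=0; m[:,216:]=0; print('low',int(m.sum()))
m=(np.hypot(X[...,0]-.595,X[...,1]-.3)<.03)&(z>.053); print('wt',rect(m,X))
for n,u,v,r,lo,hi in [('tin',400,174,32,.03,.05),('pulley',329,131,18,.012,.03)]:
    m=win(u,v,r)&(z>lo)&(z<hi); print(n,rect(m,X) if m.sum()>3 else 0)
p,X=cloud('scene'); z=X[...,2]; cv2.imwrite('pics/s6.png',cv2.resize(p[150:350,200:440,::-1],None,fx=3,fy=3,interpolation=cv2.INTER_CUBIC))
E
```

```text
time: 26.52
position: [0.4806, 0.1458, 0.0554]
tool_rot: [-0.273, -3.129, -0.0]
ft_force: [-2.7, -0.5, 4.8]
grip_width: 0.548
time: 27.02
position: [0.4807, 0.1459, 0.0548]
tool_rot: [0.273, 3.13, 0.0]
ft_force: [0.6, 0.4, -0.0]
grip_width: 0.745
time: 28.28
position: [0.446, -0.0524, 0.1839]
tool_rot: [0.274, 3.128, 0.001]
ft_force: [-0.8, 0.0, 0.4]
grip_width: 0.998
time: 28.65
position: [0.4363, -0.1076, 0.1838]
tool_rot: [0.279, 3.128, 0.001]
ft_force: [0.1, 0.6, -0.5]
grip_width: 0.997
stack {'c': [0.48, 0.1471], 'size': [50.9, 109.7], 'yaw': -10.0, 'z': 0.0792, 'n': 1353}
low 228
wt {'c': [0.5949, 0.3012], 'size': [17.9, 18.4], 'yaw': 2.3, 'z': 0.0618, 'n': 73}
tin {'c': [0.5999, -0.3068], 'size': [73.5, 92.9], 'yaw': 10.5, 'z': 0.041, 'n': 1322}
pulley {'c': [0.7044, -0.1554], 'size': [49.2, 51.7], 'yaw': -44.6, 'z': 0.0213, 'n': 388}
```

View pics/t6.png

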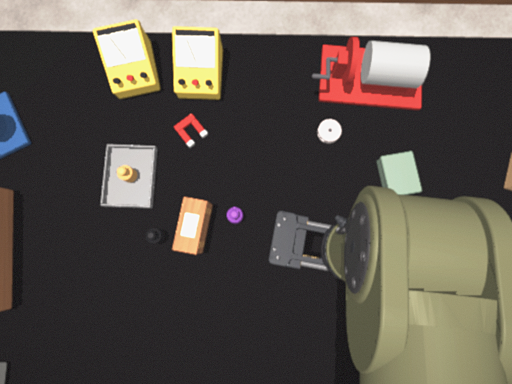

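View pics/s6.png

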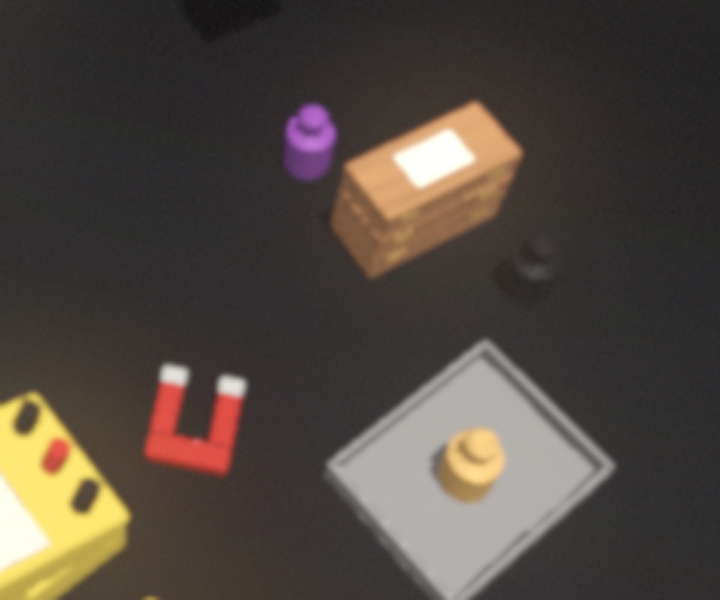

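The top view shows one squared-up pile at (191,226), with its lid at z≈0.079, and the weight in the tray at (124,173). The scene crop shows the pile's sides flush and the weight upright, with the bystanders where they were. I hand it in.

```bash
python3 -c "
from bench import job,get_state
print(get_state()['qd']); print(job.close_job())"
```

```text
[-0.00803469  0.00696069 -0.01406163  0.00556163 -0.00088957 -0.00278021
  0.00062162]
the job is handed in; nothing more can be done
None
```

The brass weight is standing upright in the grey tray, and the other two cases are stacked on the base case where it lies. I handed the job in at about 29 s of the 72 s allowed; the hand-in gives no verdict.

- **Weight:** it is about 2 mm from the tray centre. Its top reads 0.062 m, which is right for standing on the tray floor.
- **Pile:** the middle and top case centres read within about 2 mm of the base case. Their yaws are −10.2° and −10.0°, against −9.8° to −10.1° for the base. The top lid reads 0.079 m, against a nominal 0.078 m.
- **Base case:** it had not moved when I measured it after taking the weight off. After stacking I could only check it by eye in the pictures, where the pile's sides look flush.
- **Other things:** the tin and pulley readings are within about 1 mm of the start. The magnet and the two other weights look unmoved in the pictures, but I did not re-measure them.

The first grasp of case A failed. The pads only caught the lid edge and slipped off. The case stayed within a few millimetres of where it was, and a second grasp, lower and firmer, held.

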